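# Stamp the orange tasting card

## Task

Pick up the self-inking stamp that lies on its side, stand it upright and square inside the black-bordered white box of the orange card (either way round), and only there press its red head all the way down to its stop and let it spring back up. Then stand the stamp upright with its whole foot on the round terracotta coaster, and leave the crockery and other loose things where they are.

Things in the scene. Friction and masses are not known exactly. Their poses are not given: they have to be found in the camera images.
- stamp: Loose self-inking stamp, about 135 g: a black block 30 (x) x 42 (y) x 52 (z) mm with a red spring head above it, 76 mm tall in all. Origin: centre of its underside (the foot, 30 x 42 mm); z points from foot to head. It starts lying on its side (its x axis pointing up, its z axis level, pointing roughly to the robot's right, -y). Grip the black block, across 42 or 30 mm.
- stamp_head (a joint): Travel of the stamp's red head in m: 0 = up, 0.010 = down at its stop; a spring returns it (about 3 N to start, 9 N at the stop).
- stamp_top (a point): Centre of the top face of the stamp's red head (26 x 36 x 14 mm, flat top), 76 mm above the foot when up. Axes as the stamp's.
- orange_card_frame (a point): Centre of the white box (54 mm along x, 42 mm along y, with a flat printed black border 4 mm wide) on the orange card, at the card's upper surface. The card is fixed, 95 (x) x 130 (y) x 2 mm thick; z up. The stamp's 30 x 42 mm foot goes in it, its 42 mm side (stamp y) along the box's x.
- blue_card: A like card in blue, fixed, not to be stamped. Origin: centre of its underside. It and the orange card may change sides.
- coaster_top (a point): Centre of the upper face of a round terracotta coaster, fixed, 100 mm in diameter, 6 mm thick, z up.
- bowl_a: White cupping bowl, 96 mm wide, 58 mm high, bystander. Origin: centre of its underside.
- bowl_b: White cupping bowl like bowl_a, bystander.
- bowl_c: White cupping bowl like bowl_a, bystander.
- tin: Small aluminium can, 42 mm wide, 34 mm high, bystander. Origin: centre of its underside.
- spoon: Steel cupping spoon lying down, 160 mm long along its x, bystander.
- jar: Amber jar, 60 mm wide, 85 mm high, bystander. Origin: centre of its underside.
- flask: Clear sample bottle, 44 mm wide, 100 mm high, bystander. Origin: centre of its underside.
Not all that is in view belongs to the job. There is more than one size of the part that bears coaster_top; the job needs the smaller. What is shaped like the part that bears orange_card_frame but purple is not meant.

How it is judged:
By the outcome, as a careful person would: the job done as asked, in the order asked, and still so for the second after the job is handed in, with the robot touching nothing.
It also fails if it takes over 58 s, if anything falls off the work surface, if the arm or the gripper's body presses on something with over 40 N, if the wrist force passes 120 N, or if a joint passes its speed limit or range.

## Robot

A 7-joint arm with a two-finger parallel gripper is mounted at the origin on the work surface. World frame = base frame: x ahead of the robot, y to its left, z up, the work surface at z = 0. Lengths are in m, angles in degrees, forces in N, time in s.
With the tool pointing down it reaches from about 0.425 to 0.825 m from the base axis. Payload 3.6 kg.
Tool frame: the origin (TCP) lies on the centre line of the jaws, within the pads' length; the fingertips stand env.tip_extent ahead of it and the grasp point (between the pads) lies 8 mm behind it (env.tip_extent is the distance from the TCP to the fingertips, in m); z points along the fingers, y is the line along which they close (so a half turn about z gives the same grasp; the last joint's range is limited). The gripper opens to 93 mm and grips with 3 to 60 N. Pads are 15 mm wide; open, the fingers measure 128 mm over their backs; the gripper's body (75 mm by 188 mm) begins 65 mm behind the grasp point.
Start: joints at [69.758, 35.231, -0.722, 81.555, 0.464, 63.22, -2.315], TCP at [0.209, -0.616, 0.23] pointing down, gripper open.
Joint ranges: [-178.69, 178.69], [-17.37, 117.87], [-77.05, 75.6], [15.02, 138.74], [-78.02, 258.01], [0.78, 113.62], [-162.83, 162.83]. Speed limits (degrees/s): [159.86, 159.86, 180, 180, 180, 180, 180].

## Interface

Orientations are given as a 3x3 rotation matrix whose columns are the frame's x, y, z axes.
In Python, from rig import env gives the robot as it stands. The module is installed in compiled form; this text tells all that it offers.
- The arm moves only by the tool step_arm, never from a script. Its argument "steps" is a list of rows, each a list of 7 numbers: the turn, a rotation vector about the tool's x, y, z in degrees, then the shift along the tool's x, y, z in mm, then the opening, from 0 (shut) to 1 (fully open). In form: [[rx, ry, rz, x, y, z, fingers], ...]. A call has 1 to 20 rows; each row is the pose to reach, as a shift and turn from the pose commanded when the call began, along the tool's axes at that moment; what a row does not reach only later rows make up. A row lasts 1/12 s, in which the tool goes at most 41.7 mm and 7.16 degrees, less where a joint would pass 70% of its speed; a pose out of reach is approached as far as the arm can. A call with a gripper value outside its range is refused whole. The fingers move at their own pace and stop on an object; "grip_force" is the grip in N (left out, the last holds). Time passes only in rows, so rows that repeat a pose let the fingers close. It gives the time, the measured TCP pose, the force, the opening and the grip force at its end, in the units of the state.
- env.read_state(): the state, without advancing time (a new reading comes with each control period).
- env.grab_frame(name): name is "side" or "top" or "wrist"; returns the picture (420x560x3 uint8, red, green, blue); there is no depth.
- env.get_calibration(name): a dict with "K" (3x3 intrinsics, pixels), "extrinsics" (4x4, takes a point from world to camera coordinates); the wrist camera has in their place "hand_eye" (4x4, takes a point from camera to tool coordinates, whose origin is the TCP and whose axes are the flange's). Camera axes: x right, y down, z forward; pixel columns grow to the right and rows downward; lengths in m; the calibration is good to about 2 mm. A picture is of the moment at which its call begins: read the wrist's pose just before it. get_calibration takes no time and is no camera call.
- env.close_job(): hands the job in; it is judged then, once.
Trained networks look in the newest picture that a camera, given by its name, has taken for a name from the list of things; names that differ only in an ending like _2 or _b are one class to them, and where a whole thing is asked for, a point or a joint stands for the part that bears it (a point fixed in the world has none). Each returns a list of dicts, best first, with "score" (0 to 1); they miss things now and then, are a little off and sometimes report something else, mostly with a low value. They report only what shows in the picture. A call takes as long as a camera call. They do not tell look-alikes from the thing itself.
- env.find_in(camera, label): "xy" ([column, row] in pixels, amid what is visible of it).
- env.tip_of(camera, label): "xy" ([column, row] in pixels: a listed point, or the origin of a listed thing).
The state is a dict: "time": time; "joint_pos": joint angles; "joint_velocities": joint speeds; "tau": joint torques, N m; "eef_pos": TCP position; "eef_rot": TCP orientation; "force": force on the tool from outside, world axes, zero at the start; "torque": the same for the moment, N m; "finger_gap": finger opening in m; "grasp_force": force on a finger pad.
Only numpy, scipy, OpenCV 4.12 (cv2) and the standard library are available. Lean on these libraries where they do the work, as an engineer would, in place of code of your own. Each camera call takes 0.05 s, during which the arm holds its last target. There are 200 camera calls.

## Working session

There is one attempt and no reset: what is moved stays moved. The work goes in short steps, Python scripts to look and compute and a tool call to move; the robot and the scene stay as the last step left them, time stands still between calls to the robot, and variables do not carry over. Pictures are saved under pics/ and viewed, at most 10 in all, crops included, and the job is handed in when it is done.

Besides the shell and the picture viewer there is one more tool, called as a command line: name --pt "numbers of a row" for each row, then --argument value for the rest. step_arm: Moves the arm, as the interface text tells. Its arguments: {"type":"object","properties":{"steps":{"type":"array","items":{"type":"array","items":{"type":"number"}}},"grip_force":{"type":"number"}},"required":["steps"]}

```bash
mkdir -p pics; cat > h.py <<'E'
from rig import env
import numpy as np, cv2
def ray(cam,uv):
    c=env.get_calibration(cam); K=np.array(c["K"])
    if cam=="wrist":
        s=env.read_state(); T=np.eye(4);T[:3,:3]=s["eef_rot"];T[:3,3]=s["eef_pos"]; M=T@np.array(c["hand_eye"])
    else: M=np.linalg.inv(np.array(c["extrinsics"]))
    d=M[:3,:3]@np.linalg.solve(K,[uv[0],uv[1],1]); return M[:3,3],d
def onz(cam,uv,z):
    o,d=ray(cam,uv); return (o+d*(z-o[2])/d[2])
def proj(cam,p):
    c=env.get_calibration(cam); E=np.array(c["extrinsics"]); q=np.array(c["K"])@(E[:3,:3]@p+E[:3,3]); return q[:2]/q[2]
def snap(cam,name):
    im=env.grab_frame(cam); cv2.imwrite(f"pics/{name}.png",cv2.cvtColor(im,cv2.COLOR_RGB2BGR)); return im
E
python3 - <<'E'
from h import *
np.set_printoptions(precision=4,suppress=True)
a=snap("top","t0");b=snap("side","s0")
cv2.imwrite("pics/both0.png",cv2.resize(cv2.cvtColor(np.vstack([a,b]),cv2.COLOR_RGB2BGR),(0,0),fx=.71,fy=.71))
for l,z in [("stamp",.015),("stamp_top",.015),("orange_card_frame",.002),("blue_card",0),("coaster_top",.006),("bowl_a",0),("tin",0),("jar",0),("flask",0),("spoon",0)]:
    for r in env.tip_of("top",l)[:4]: print(l,np.round(r["xy"],1),round(r["score"],2),onz("top",r["xy"],z)[:2])
print(env.read_state(),env.tip_extent)
for c in("top","side"): print(env.get_calibration(c))
print(env.get_calibration("wrist"))
E
```

```text
stamp [283.9 233.3] 0.76 [0.5233 0.0088]
stamp [193.8 229.2] 0.63 [0.5323 0.2635]
stamp_top [311.1 223.3] 0.41 [ 0.5523 -0.0679]
orange_card_frame [271.4 276.2] 0.82 [0.403  0.0427]
orange_card_frame [349.9 219.7] 0.55 [ 0.565  -0.1797]
blue_card [449.6 212. ] 0.74 [ 0.5902 -0.4667]
blue_card [191.1 230.7] 0.57 [0.529  0.2745]
coaster_top [298.5 181.5] 0.97 [ 0.674  -0.0317]
coaster_top [246.3 190.8] 0.86 [0.6453 0.1186]
coaster_top [188.1 156.5] 0.29 [0.7449 0.2906]
bowl_a [375.5 164.3] 0.66 [ 0.7284 -0.2564]
bowl_a [189.6 159.5] 0.57 [0.7375 0.2873]
bowl_a [302.9 143.3] 0.56 [ 0.7895 -0.0441]
tin [218.3 278.9] 0.7 [0.3939 0.1923]
jar [451.3 211.8] 0.57 [ 0.5909 -0.4716]
flask [125.8 222.1] 0.82 [0.5518 0.463 ]
{'time': 0.6, 'joint_pos': array([69.758 , 35.2315, -0.7232, 81.5553,  0.4638, 63.2209, -2.3139]), 'joint_velocities': array([ 0.0176,  0.0733,  0.0586, -0.106 , -0.0159,  0.0159,  0.0845]), 'tau': array([ -0.0003, -45.8563,   0.2087, -16.5951,  -0.0611,   0.0134,
         0.    ]), 'eef_pos': array([ 0.2087, -0.6156,  0.2296]), 'eef_rot': array([[ 0.9471,  0.3211,  0.    ],

[... 483 characters left out ...]
12,  1.1211],
       [ 0.    ,  0.    ,  0.    ,  1.    ]])}
{'K': array([[393.151 ,   0.    , 285.9413],
       [  0.    , 393.151 , 213.461 ],
       [  0.    ,   0.    ,   1.    ]]), 'extrinsics': array([[-0.9339, -0.3574, -0.002 ,  0.5245],
       [-0.2022,  0.5328, -0.8217,  0.1555],
       [ 0.2948, -0.7671, -0.5699,  0.8481],
       [ 0.    ,  0.    ,  0.    ,  1.    ]])}
{'K': array([[330.4837,   0.    , 279.8751],
       [  0.    , 330.4837, 202.615 ],
       [  0.    ,   0.    ,   1.    ]]), 'hand_eye': array([[ 0.0003, -0.9575, -0.2883,  0.0807],
       [ 1.    ,  0.0003, -0.0002,  0.0002],
       [ 0.0003, -0.2883,  0.9575, -0.1552],
       [ 0.    ,  0.    ,  0.    ,  1.    ]])}
```

View pics/t0.png

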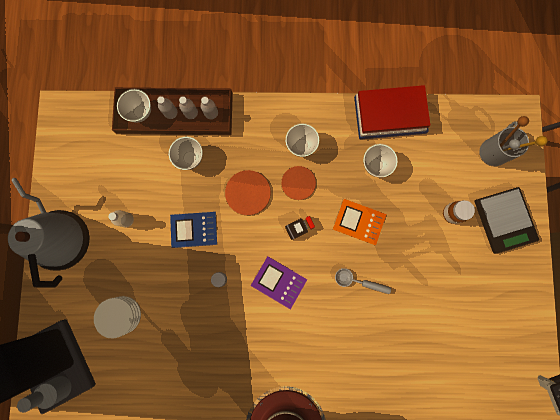

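View pics/s0.png

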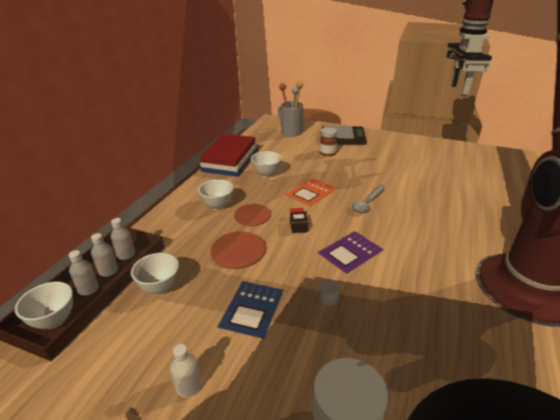

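The small coaster is at pixel (299,182) in the top view, with a larger one at (248,192). The orange card's box is at (350,219), with a purple decoy at (279,281). The stamp is at (300,228) with its head to the right. I'll move above them for a wrist view.

step_arm --pt "0 0 -86 498 -376 -40 1" --pt "0 0 -86 498 -376 -40 1" --pt "0 0 -86 498 -376 -40 1" --pt "0 0 -86 498 -376 -40 1" --pt "0 0 -86 498 -376 -40 1" --pt "0 0 -86 498 -376 -40 1" --pt "0 0 -86 498 -376 -40 1" --pt "0 0 -86 498 -376 -40 1" --pt "0 0 -86 498 -376 -40 1" --pt "0 0 -86 498 -376 -40 1" --pt "0 0 -86 498 -376 -40 1" --pt "0 0 -86 498 -376 -40 1" --pt "0 0 -86 498 -376 -40 1" --pt "0 0 -86 498 -376 -40 1" --pt "0 0 -86 498 -376 -40 1" --pt "0 0 -86 498 -376 -40 1" --pt "0 0 -86 498 -376 -40 1" --pt "0 0 -86 498 -376 -40 1" --pt "0 0 -86 498 -376 -40 1" --pt "0 0 -86 498 -376 -40 1"

```text
time: 2.27
eef_pos: [0.5588, -0.1018, 0.2695]
eef_rot: [[-0.251, 0.968, -0.001], [0.968, 0.251, -0.001], [-0.001, -0.001, -1.0]]
force: [0.4, 0.4, -0.5]
finger_gap: 0.0929
grasp_force: 0.0
```

```bash
python3 - <<'E'
from h import *
np.set_printoptions(precision=4,suppress=True)
a=snap("wrist","w0")
for l,z in [("stamp",.015),("stamp_top",.015),("orange_card_frame",.002),("coaster_top",.006)]:
    for r in env.tip_of("wrist",l)[:3]: print(l,np.round(r["xy"],1),round(r["score"],2),onz("wrist",r["xy"],z)[:2])
s=env.read_state();print(s["time"],s["eef_pos"],s["eef_rot"],s["joint_pos"])
E
```

```text
stamp [273.6  81.3] 0.96 [ 0.5258 -0.0019]
stamp_top [286.4 142.3] 0.59 [ 0.5585 -0.0659]
orange_card_frame [175.5   9.9] 0.92 [0.3989 0.0452]
orange_card_frame [274.4 225.1] 0.87 [ 0.5723 -0.1791]
coaster_top [380.4 134.9] 0.93 [ 0.6703 -0.0276]
2.5167 [ 0.5594 -0.1003  0.2698] [[-0.253   0.9675  0.0001]
 [ 0.9675  0.253  -0.0001]
 [-0.0001  0.     -1.    ]] [ 25.7591  27.8467 -27.788   91.5589  14.0207  64.0754   9.1987]
```

View pics/w0.png

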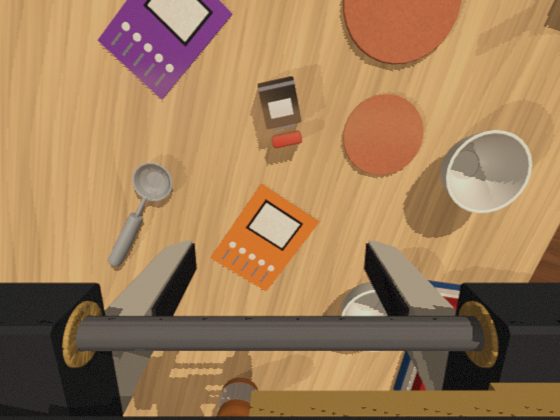

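The stamp's block is at about (279,100) with its red head at (287,139). The box is at (274,225) and the small coaster at (383,134). I'll refine these by segmentation.

```bash
cat >> h.py <<'E'
def seg(im,mask,roi,z,cam="wrist"):
    x0,y0,x1,y1=roi; m=np.zeros(mask.shape,np.uint8); m[y0:y1,x0:x1]=mask[y0:y1,x0:x1]*255
    cs,_=cv2.findContours(m,cv2.RETR_EXTERNAL,cv2.CHAIN_APPROX_NONE)
    c=max(cs,key=cv2.contourArea)[:,0,:]
    w=np.array([onz(cam,p,z)[:2] for p in c])
    return c,w,cv2.minAreaRect((w*1000).astype(np.float32))
E
python3 - <<'E'
from h import *
np.set_printoptions(precision=4,suppress=True)
im=cv2.cvtColor(cv2.imread("pics/w0.png"),cv2.COLOR_BGR2RGB); hsv=cv2.cvtColor(im,cv2.COLOR_RGB2HSV)
H,S,V=[hsv[...,i].astype(int) for i in range(3)]
white=(S<70)&(V>140)
print("white",seg(im,white,(240,190,310,260),.002)[2])
org=(H<18)&(S>200)&(V>130)
print("coaster",seg(im,(H<12)&(S>120)&(V>120),(330,88,440,185),.006)[2])
red=((H<6)|(H>174))&(S>170)&(V>100)
c,w,r=seg(im,red,(255,115,310,160),.028); print("red",r,w.mean(0))
dark=(V<80)
c,w,r=seg(im,dark,(245,65,310,140),.03);print("dark",r)
cv2.imwrite("pics/c0.png",cv2.resize(cv2.imread("pics/w0.png")[60:260,220:360],(0,0),fx=4,fy=4,interpolation=cv2.INTER_CUBIC)[:600])
E
```

```text
white ((572.000732421875, -179.26670837402344), (42.74699783325195, 54.66170120239258), 70.18431091308594)
coaster ((673.3732299804688, -27.757225036621094), (97.4199447631836, 98.19912719726562), 21.515668869018555)
red ((557.5999755859375, -61.5930061340332), (32.55146789550781, 11.08056640625), 25.811573028564453) [ 0.5573 -0.0621]
dark ((536.5174560546875, -13.202826499938965), (37.596134185791016, 19.426462173461914), 14.66964340209961)
```

View pics/c0.png

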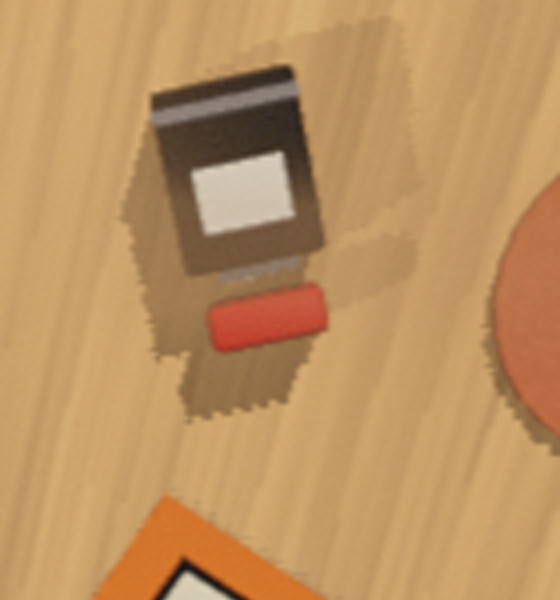

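```bash
cat >> h.py <<'E'
from scipy.spatial.transform import Rotation as Ro
def Rt(yaz,tilt): # tool y azimuth deg; tilt about tool y (+ tips toward az yaz+90)
    a=np.radians(yaz); y=np.array([np.cos(a),np.sin(a),0]); x=np.array([-y[1],y[0],0]); z=np.array([0,0,-1.])
    return np.c_[x,y,z]@Ro.from_euler("y",tilt,degrees=True).as_matrix()
def move(R,p):
    s=env.read_state();R0=np.array(s["eef_rot"])
    return np.round(np.r_[Ro.from_matrix(R0.T@R).as_rotvec(degrees=True),R0.T@(np.array(p)-s["eef_pos"])*1000],1)
def grasp(R,g): return np.array(g)+.008*R[:,2]
E
python3 - <<'E'
from h import *
R=Rt(25.8,50); print(R)
p=grasp(R,[.5416,-.0276,.0205]); print(p); q=p-.11*R[:,2]; print(q,move(R,q)); 
E
```

```text
[[-0.27976116  0.90031877 -0.33340637]
 [ 0.57871375  0.4352311   0.68968419]
 [ 0.76604444  0.         -0.64278761]]
[ 0.53893275 -0.02208253  0.0153577 ]
[ 0.57560745 -0.09794779  0.08606434] [  4.9  49.8 -10.4  -1.8  16.3 183.7]
```

step_arm --pt "4.9 49.8 -10.4 -1.8 16.3 60 1" --pt "4.9 49.8 -10.4 -1.8 16.3 60 1" --pt "4.9 49.8 -10.4 -1.8 16.3 60 1" --pt "4.9 49.8 -10.4 -1.8 16.3 60 1" --pt "4.9 49.8 -10.4 -1.8 16.3 60 1" --pt "4.9 49.8 -10.4 -1.8 16.3 60 1" --pt "4.9 49.8 -10.4 -1.8 16.3 60 1" --pt "4.9 49.8 -10.4 -1.8 16.3 60 1" --pt "4.9 49.8 -10.4 -1.8 16.3 90 1" --pt "4.9 49.8 -10.4 -1.8 16.3 120 1" --pt "4.9 49.8 -10.4 -1.8 16.3 150 1" --pt "4.9 49.8 -10.4 -1.8 16.3 183.7 1" --pt "4.9 49.8 -10.4 -1.8 16.3 183.7 1" --pt "4.9 49.8 -10.4 -1.8 16.3 183.7 1" --pt "4.9 49.8 -10.4 -1.8 16.3 183.7 1"

```text
time: 3.77
eef_pos: [0.5769, -0.0966, 0.0886]
eef_rot: [[-0.283, 0.9, -0.332], [0.579, 0.436, 0.689], [0.765, 0.002, -0.644]]
force: [0.6, 0.2, 0.4]
finger_gap: 0.0928
grasp_force: 0.0
```

```bash
python3 - <<'E'
from h import *
R=Rt(25.8,50)
p=grasp(R,[.5416,-.0276,.0205]); print(move(R,p),env.read_state()["eef_pos"],env.read_state()["joint_pos"])
a=snap("wrist","w1")
E
```

```text
[ 0.000e+00  1.000e-01  1.000e-01 -2.100e+00 -1.900e+00  1.112e+02] [ 0.57693753 -0.09658256  0.08864906] [ 40.09314491  64.1978689  -38.47130669  72.81172047  -4.20839527
  82.86473151  37.94131373]
```

View pics/w1.png

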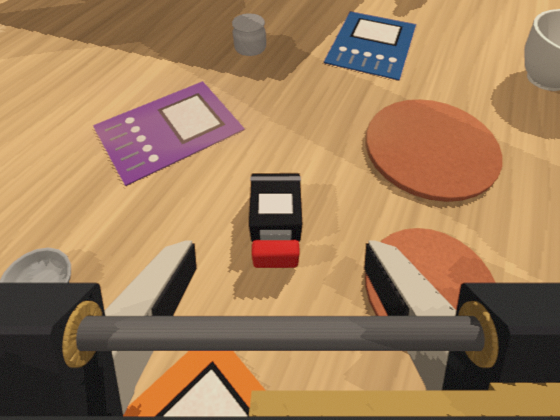

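The stamp is centred between the fingers (column 276), head toward the gripper. Next I'll advance and check before closing.

step_arm --pt "0 0 0 -1 -1 30 1" --pt "0 0 0 -1 -1 60 1" --pt "0 0 0 -1 -1 85 1" --pt "0 0 0 -1 -1 100 1" --pt "0 0 0 -1 -1 106 1" --pt "0 0 0 -1 -1 108 1" --pt "0 0 0 -1 -1 108 1" --pt "0 0 0 -1 -1 108 1" --grip_force 25

```text
time: 4.48
eef_pos: [0.5407, -0.0249, 0.0169]
eef_rot: [[-0.281, 0.901, -0.331], [0.581, 0.435, 0.688], [0.764, 0.001, -0.645]]
force: [1.2, -0.4, 0.4]
finger_gap: 0.093
grasp_force: 0.0
```

```bash
python3 - <<'E'
from h import *
R=Rt(25.8,50)
p=grasp(R,[.5416,-.0276,.0205]); s=env.read_state();print(move(R,p),s["eef_pos"],s["force"])
E
```

```text
[ 0.1  0.2  0.   1.  -0.4  3.5] [ 0.54071721 -0.02490237  0.01690017] [ 1.19177155 -0.3962068   0.36613505]
```

step_arm --pt "0 0 0 0 0 1.5 1" --pt "0 0 0 0 0 1.5 0.3" --pt "0 0 0 0 0 1.5 0.3" --pt "0 0 0 0 0 1.5 0.3" --pt "0 0 0 0 0 1.5 0.3" --pt "0 0 0 0 0 1.5 0.3" --pt "0 0 0 0 0 1.5 0.3" --pt "0 0 0 0 0 1.5 0.3" --grip_force 25

```text
time: 5.15
eef_pos: [0.5386, -0.0228, 0.0148]
eef_rot: [[-0.28, 0.9, -0.334], [0.579, 0.436, 0.689], [0.766, -0.001, -0.643]]
force: [-0.5, 0.7, 0.8]
finger_gap: 0.0517
grasp_force: 0.0
```

step_arm --pt "0 0 0 0 0 0 0" --pt "0 0 0 0 0 0 0" --pt "0 0 0 0 0 0 0" --pt "0 0 0 0 0 0 0" --pt "0 0 0 0 0 0 0" --pt "0 0 0 0 0 0 0" --grip_force 25

```text
time: 5.65
eef_pos: [0.5384, -0.0228, 0.0148]
eef_rot: [[-0.28, 0.9, -0.335], [0.579, 0.436, 0.689], [0.766, -0.001, -0.643]]
force: [-0.7, -0.2, 0.2]
finger_gap: 0.0417
grasp_force: 25.0
```

```bash
python3 - <<'E'
from h import *
s=env.read_state();print(s["eef_pos"],s["eef_rot"],s["finger_gap"],s["grasp_force"],s["force"])
R0=s["eef_rot"]; g=s["eef_pos"]
# stamp frame estimate (lying): x up, z az -64.2
a=np.radians(-64.2); z=np.array([np.cos(a),np.sin(a),0]); x=np.array([0,0,1.]); y=np.cross(z,x)
foot=np.array([.539,-.0222,.015])-.026*z
# centre along y by gripper
foot=foot+y*np.dot(g-foot,y)
Rs=np.c_[x,y,z]; 
np.savez("st.npz",R=R0.T@Rs,p=R0.T@(foot-g)); print("stamp in tool",R0.T@(foot-g),R0.T@Rs)
# lift
Rl=Rt(25.8,0); print("lift 100mm:",move(R0,g+[0,0,.1]))
E
```

```text
[ 0.53841267 -0.02277703  0.01476071] [[-0.27994338  0.89973994 -0.33481299]
 [ 0.57896558  0.43642519  0.68871758]
 [ 0.76578754 -0.00104327 -0.64309281]] 0.04173450675860606 24.999371767044067 [-0.73239491 -0.20612543  0.16206357]
stamp in tool [1.70733864e-02 3.46020677e-05 1.99586380e-02] [[ 7.65787540e-01  5.44523767e-05 -6.43093649e-01]
 [-1.04326807e-03 -9.99998575e-01 -1.32698245e-03]
 [-6.43092805e-01  1.68710570e-03 -7.65786392e-01]]
lift 100mm: [  0.    0.    0.   76.6  -0.1 -64.3]
```

```bash
cat >> h.py <<'E'
def stampto(foot,yaz,up=True):
    d=np.load("st.npz"); a=np.radians(yaz); y=np.array([np.cos(a),np.sin(a),0]); z=np.array([0,0,1.]); Rs=np.c_[np.cross(y,z),y,z]
    R=Rs@d["R"].T; return R, np.array(foot)-R@d["p"]
E
python3 - <<'E'
from h import *
R,p=stampto([.572,-.1793,.102],160.2); print(R,p,move(R,p))
E
```

```text
[[ 0.25935005  0.94052603 -0.21942728]
 [ 0.72053321 -0.33971903 -0.60450217]
 [-0.64309365 -0.00132698 -0.76578639]] [ 0.57191894 -0.17952515  0.12826389] [  -4.4  -84.7   50.4  -13.2  -38.4 -192.2]
```

step_arm --pt "0 0 0 25 0 -21 0" --pt "0 0 0 50 0 -42 0" --pt "0 0 0 77 0 -64 0" --pt "0 0 0 100 0 -84 0" --pt "0 0 0 115 0 -96 0" --pt "0 0 0 115 0 -96 0" --pt "0 0 0 115 0 -96 0"

```text
time: 6.23
eef_pos: [0.5388, -0.0226, 0.1645]
eef_rot: [[-0.282, 0.9, -0.333], [0.581, 0.436, 0.687], [0.764, 0.0, -0.645]]
force: [0.1, 0.1, -1.5]
finger_gap: 0.0421
grasp_force: 25.0
```

```bash
python3 - <<'E'
from h import *
R,p=stampto([.572,-.1793,.102],160.2); print(move(R,p)); s=env.read_state(); print(s["finger_gap"],s["eef_pos"])
E
```

```text
[  -4.2  -84.6   50.3 -128.2  -38.6  -95.5]
0.042099179990875625 [ 0.53878834 -0.02261819  0.16454561]
```

step_arm --pt "-4.2 -84.6 50.3 -128 -38 -95 0" --pt "-4.2 -84.6 50.3 -128 -38 -95 0" --pt "-4.2 -84.6 50.3 -128 -38 -95 0" --pt "-4.2 -84.6 50.3 -128 -38 -95 0" --pt "-4.2 -84.6 50.3 -128 -38 -95 0" --pt "-4.2 -84.6 50.3 -128 -38 -95 0" --pt "-4.2 -84.6 50.3 -128 -38 -95 0" --pt "-4.2 -84.6 50.3 -128 -38 -95 0" --pt "-4.2 -84.6 50.3 -128 -38 -95 0" --pt "-4.2 -84.6 50.3 -128 -38 -95 0" --pt "-4.2 -84.6 50.3 -128 -38 -95 0" --pt "-4.2 -84.6 50.3 -128 -38 -95 0" --pt "-4.2 -84.6 50.3 -128 -38 -95 0" --pt "-4.2 -84.6 50.3 -128 -38 -95 0" --pt "-4.2 -84.6 50.3 -128 -38 -95 0" --pt "-4.2 -84.6 50.3 -128 -38 -95 0" --pt "-4.2 -84.6 50.3 -128 -38 -95 0" --pt "-4.2 -84.6 50.3 -128 -38 -95 0" --pt "-4.2 -84.6 50.3 -128 -38 -95 0"

```text
time: 7.82
eef_pos: [0.5714, -0.1808, 0.1284]
eef_rot: [[0.261, 0.94, -0.222], [0.721, -0.343, -0.602], [-0.642, -0.003, -0.767]]
force: [-0.1, -1.2, -1.8]
finger_gap: 0.0423
grasp_force: 25.0
```

```bash
python3 - <<'E'
from h import *
np.set_printoptions(precision=4,suppress=True)
R,p=stampto([.572,-.1793,.102],160.2); print(move(R,p)); s=env.read_state(); print(s["finger_gap"],s["eef_pos"],s["joint_pos"])
a=snap("wrist","w2");b=snap("side","s2");c=snap("top","t2")
cr=lambda im,x,y:cv2.resize(im[y:y+130,x:x+180],(0,0),fx=2,fy=2,interpolation=cv2.INTER_CUBIC)
im=np.hstack([cv2.resize(a,(0,0),fx=.78,fy=.78)[:325,:430],np.vstack([cr(b,220,90),cr(c,270,140)])[:325]])
cv2.imwrite("pics/m2.png",cv2.cvtColor(np.vstack([np.hstack([cr(b,220,110),cr(c,270,140)])]),cv2.COLOR_RGB2BGR))
E
```

```text
[-0.2 -0.1 -0.1  1.2  0.1 -0.8]
0.04225530027927423 [ 0.5714 -0.1808  0.1284] [ -6.6211  45.5916   7.366   93.0916  36.0285  62.9555 -43.6248]
```

View pics/w2.png

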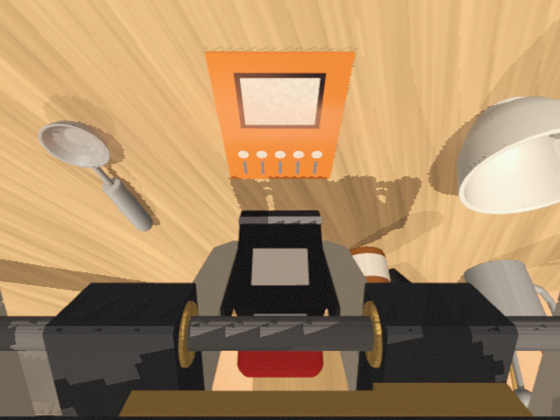

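View pics/m2.png

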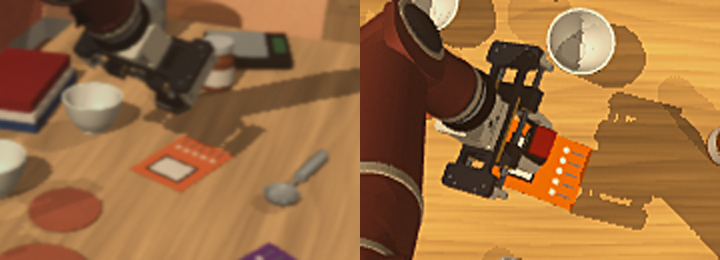

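The stamp hangs upright and parallel to the card (box at (280,100), stamp foot edge at (281,215)). I'll re-measure the box from here, then lower.

```bash
python3 - <<'E'
from h import *
im=cv2.cvtColor(cv2.imread("pics/w2.png"),cv2.COLOR_BGR2RGB); hsv=cv2.cvtColor(im,cv2.COLOR_RGB2HSV)
white=(hsv[...,1]<70)&(hsv[...,2]>140)
print(seg(im,white,(232,70,330,135),.002)[2])
R,p=stampto([.572,-.1793,.006],160.2); print(move(R,p),p)
d=np.load("st.npz");s=env.read_state();print("foot now",s["eef_pos"]+s["eef_rot"]@d["p"], (s["eef_rot"]@d["R"])[:,2])
E
```

```text
((571.3544921875, -179.94775390625), (41.68406677246094, 54.635562896728516), 70.23053741455078)
[-0.1 -0.1  0.  61.8  0.5 73.5] [ 0.57191894 -0.17952515  0.03226389]
foot now [ 0.5717448  -0.17938763  0.10203015] [ 0.00119583 -0.00223074  0.9999968 ]
```

step_arm --pt "0 0 0 16 0 19 0" --pt "0 0 0 32 0 38 0" --pt "0 0 0 48 0 57 0" --pt "0 0 0 58 0 69 0" --pt "0 0 0 62 0 73.5 0" --pt "0 0 0 62 0 73.5 0" --pt "0 0 0 62 0 73.5 0" --pt "0 0 0 62 0 73.5 0"

```text
time: 8.63
eef_pos: [0.5726, -0.1784, 0.033]
eef_rot: [[0.259, 0.941, -0.219], [0.721, -0.339, -0.604], [-0.642, -0.001, -0.767]]
force: [0.8, -0.4, -1.2]
finger_gap: 0.0419
grasp_force: 25.0
```

step_arm --pt "0 0 0 0.6 0 0.8 0" --pt "0 0 0 1.3 0 1.5 0" --pt "0 0 0 1.9 0 2.3 0" --pt "0 0 0 1.9 0 2.3 0"

```text
time: 8.97
eef_pos: [0.5717, -0.178, 0.0288]
eef_rot: [[0.258, 0.941, -0.221], [0.722, -0.339, -0.603], [-0.642, -0.004, -0.767]]
force: [0.5, -0.4, -1.2]
finger_gap: 0.0422
grasp_force: 25.0
```

```bash
python3 - <<'E'
from h import *
d=np.load("st.npz");s=env.read_state();print("foot now",s["eef_pos"]+s["eef_rot"]@d["p"], (s["eef_rot"]@d["R"])[:,2],s["force"],s["torque"])
E
```

```text
foot now [ 0.57170495 -0.17768393  0.00249946] [ 0.00195961 -0.00192851  0.99999622] [ 0.54190007 -0.42177706 -1.16302385] [ 0.77321628 -0.29085953 -0.03920585]
```

step_arm --pt "0 0 0 -1.2 0.6 1.0 0" --pt "0 0 0 -1.2 0.6 1.0 0" --pt "0 0 0 -0.9 0.6 1.4 0" --pt "0 0 0 -0.6 0.6 1.8 0" --pt "0 0 0 -0.6 0.6 1.8 0"

```text
time: 9.38
eef_pos: [0.5716, -0.1797, 0.0274]
eef_rot: [[0.257, 0.941, -0.221], [0.722, -0.339, -0.603], [-0.642, -0.004, -0.766]]
force: [0.2, 0.4, -2.1]
finger_gap: 0.0416
grasp_force: 25.0
```

```bash
python3 - <<'E'
from h import *
d=np.load("st.npz");s=env.read_state();print("foot now",s["eef_pos"]+s["eef_rot"]@d["p"], (s["eef_rot"]@d["R"])[:,2],s["force"],s["torque"])
E
```

```text
foot now [ 0.57157508 -0.17943615  0.00116764] [ 0.00248228 -0.00191582  0.99999508] [ 0.16140948  0.37037404 -2.07605634] [ 0.73417513 -0.38511407  0.02575466]
```

step_arm --pt "0 0 0 0.3 0 0.4 0" --pt "0 0 0 0.6 0 0.8 0" --pt "0 0 0 0.6 0 0.8 0"

```text
time: 9.63
eef_pos: [0.5716, -0.1797, 0.0273]
eef_rot: [[0.257, 0.941, -0.221], [0.721, -0.339, -0.604], [-0.643, -0.004, -0.766]]
force: [-0.1, 1.4, 3.4]
finger_gap: 0.042
grasp_force: 25.0
```

step_arm --pt "0 0 0 0.3 0 0.4 0" --pt "0 0 0 0.6 0 0.8 0" --pt "0 0 0 0.6 0 0.8 0"

```text
time: 9.88
eef_pos: [0.5716, -0.1797, 0.0272]
eef_rot: [[0.258, 0.941, -0.221], [0.721, -0.339, -0.604], [-0.644, -0.004, -0.765]]
force: [-2.7, 4.2, 7.9]
finger_gap: 0.0419
grasp_force: 25.0
```

step_arm --pt "0 0 0 -0.5 0 -0.6 0" --pt "0 0 0 -0.5 0 -0.6 0.6" --pt "0 0 0 -0.5 0 -0.6 0.8" --pt "0 0 0 -0.5 0 -0.6 0.8" --pt "0 0 0 -0.5 0 -0.6 0.8" --pt "0 0 0 -0.5 0 -0.6 0.8" --pt "0 0 0 -0.5 0 -0.6 0.8" --pt "0 0 0 -0.5 0 -20 0.8" --pt "0 0 0 -0.5 0 -50 0.8" --pt "0 0 0 -0.5 0 -80 0.8" --pt "0 0 0 -0.5 0 -110 0.8" --pt "0 0 0 -0.5 0 -140 0.8" --pt "0 0 0 -0.5 0 -140 0.8" --pt "0 0 0 -0.5 0 -140 0.8"

```text
time: 11.05
eef_pos: [0.6035, -0.0943, 0.1341]
eef_rot: [[0.258, 0.942, -0.217], [0.723, -0.337, -0.603], [-0.641, -0.002, -0.768]]
force: [-0.1, -0.7, 0.0]
finger_gap: 0.0742
grasp_force: 0.0
```

```bash
python3 - <<'E'
from h import *
a=snap("wrist","w3"); s=env.read_state(); print(s["eef_pos"],s["finger_gap"])
for r in env.tip_of("wrist","stamp_top")[:2]: print(r,onz("wrist",r["xy"],.078))
# press pose: tool down, y azimuth -19.8, tips at z
R=Rt(-19.8,0); print("above",move(R,[.5716,-.1797,.16]))
E
```

```text
[ 0.6020125  -0.09601909  0.13307034] 0.07435249215158322
{'xy': [276.4, 245.0], 'score': 0.69} [ 0.56814825 -0.17968012  0.078     ]
{'xy': [451.2, 184.2], 'score': 0.32} [ 0.69940192 -0.13532613  0.078     ]
above [ -0.4  40.1   0.  -85.    0.1  35.6]
```

View pics/w3.png

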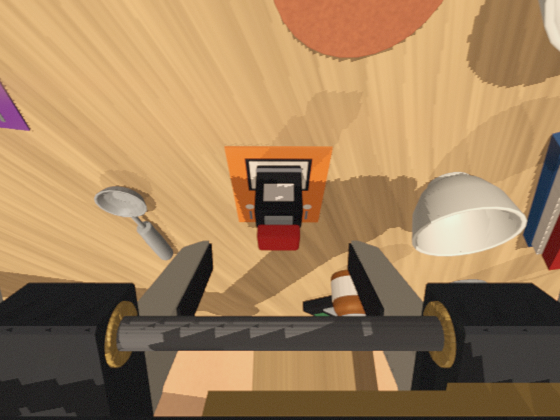

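The stamp stands upright on the box, with the foot edge near rows 166–170 and columns 257–302. I'll check the margins numerically.

```bash
python3 - <<'E'
from h import *
im=cv2.imread("pics/w3.png"); V=im.max(2)
for c in (264,279,296): print(c,[int(v) for v in V[150:200:1,c]])
for r in (164,172,180,190): print(r,[int(v) for v in V[r,240:320]])
# predict rows
import numpy as np
c=env.get_calibration("wrist");s=env.read_state();T=np.eye(4);T[:3,:3]=s["eef_rot"];T[:3,3]=s["eef_pos"];E=np.linalg.inv(T@np.array(c["hand_eye"]))
def pj(p): q=np.array(c["K"])@(E[:3,:3]@p+E[:3,3]);return q[:2]/q[2]
u=np.array([np.cos(np.radians(70.2)),np.sin(np.radians(70.2)),0]);v=np.array([u[1],-u[0],0]);b=np.array([.5716,-.1797,.002])
for n,a,w in (("box",21,27),("foot",15,21)):
  print(n,[pj(b+u*a*1e-3+v*k*w*1e-3).round(1) for k in(-1,0,1)])
print("blocktop near",[pj(b+u*.015+v*k*.021+[0,0,.052]).round(1) for k in(-1,1)])
E
```

```text
264 [232, 232, 232, 231, 218, 215, 216, 218, 153, 70, 51, 146, 219, 223, 221, 138, 50, 43, 117, 138, 142, 123, 65, 34, 33, 36, 34, 31, 35, 34, 24, 24, 22, 52, 130, 134, 135, 136, 136, 138, 138, 137, 138, 140, 139, 140, 142, 143, 144, 144]
279 [214, 215, 216, 215, 215, 216, 217, 217, 156, 69, 48, 134, 211, 219, 222, 137, 47, 44, 106, 138, 142, 124, 63, 32, 36, 33, 29, 30, 29, 32, 36, 25, 33, 114, 225, 229, 179, 154, 156, 155, 155, 154, 155, 154, 152, 162, 221, 230, 226, 175]
296 [215, 215, 215, 215, 215, 215, 216, 217, 161, 75, 46, 129, 218, 223, 219, 134, 47, 45, 107, 134, 139, 128, 66, 31, 35, 29, 37, 30, 36, 31, 32, 31, 32, 30, 36, 26, 18, 15, 25, 18, 29, 17, 22, 20, 17, 17, 21, 21, 25, 24]
164 [235, 234, 235, 235, 230, 179, 71, 31, 78, 190, 232, 239, 239, 239, 238, 238, 239, 237, 237, 232, 226, 224, 223, 222, 221, 222, 222, 221, 219, 219, 223, 221, 219, 216, 217, 220, 219, 220, 222, 222, 223, 223, 223, 225, 225, 223, 221, 220, 221, 223, 225, 227, 226, 224, 219, 219, 219, 218, 219, 220, 222, 225, 224, 221, 219, 220, 222, 184, 91, 38, 47, 127, 199, 218, 216, 215, 217, 225, 229, 232]
[... 601 characters left out ...]
, 34, 33, 33, 28, 74, 146, 170, 170, 154, 104, 40, 54, 156, 219, 232, 209, 197, 223, 233, 232, 232, 232, 232]
190 [169, 168, 170, 168, 169, 169, 170, 170, 147, 111, 103, 103, 101, 100, 87, 54, 20, 22, 19, 18, 15, 15, 24, 76, 138, 156, 156, 156, 156, 155, 153, 154, 155, 155, 152, 154, 155, 155, 154, 155, 154, 157, 154, 155, 156, 154, 154, 154, 154, 154, 157, 154, 155, 115, 43, 24, 29, 16, 23, 26, 20, 20, 64, 77, 75, 73, 71, 83, 133, 162, 168, 167, 166, 168, 167, 168, 166, 166, 168, 167]
box [array([250.8, 157.9]), array([280.7, 158. ]), array([310.5, 158.1])]
foot [array([257.9, 162.3]), array([280.7, 162.3]), array([303.5, 162.4])]
blocktop near [array([255.3, 210.3]), array([305.6, 210.5])]
```

The margins are about 5–6.5 mm on the sides and about 6 mm at the near edge, and the stamp is square to the box. Next I'll move above it with the fingers closed and the tool pointing down.

step_arm --pt "0 40.1 0 -40 0 0 0" --pt "0 40.1 0 -85 0 35 0" --pt "0 40.1 0 -85 0 35 0" --pt "0 40.1 0 -85 0 35 0" --pt "0 40.1 0 -85 0 35 0" --pt "0 40.1 0 -85 0 35 0" --pt "0 40.1 0 -85 0 35 0" --pt "0 40.1 0 -85 0 35 0" --pt "0 40.1 0 -85 0 35 0" --pt "0 40.1 0 -85 0 35 0" --pt "0 40.1 0 -85 0 35 0" --pt "0 40.1 0 -85 0 35 0" --pt "0 40.1 0 -85 0 35 0" --pt "0 40.1 0 -85 0 35 0" --pt "0 40.1 0 -85 0 35 0"

```text
time: 12.4
eef_pos: [0.5729, -0.1779, 0.161]
eef_rot: [[0.338, 0.941, -0.003], [0.941, -0.338, 0.003], [0.002, -0.004, -1.0]]
force: [0.5, -0.2, 0.2]
finger_gap: 0.0005
grasp_force: 0.0
```

```bash
python3 - <<'E'
from h import *
s=env.read_state(); print(s["eef_pos"],s["finger_gap"],s["force"])
R=Rt(-19.8,0); print(move(R,[.5716,-.1797,.094]))
E
```

```text
[ 0.57287446 -0.17787398  0.16096447] 0.0004583481184329371 [ 0.47149017 -0.19518881  0.15923408]
[-0.2 -0.1  0.  -2.3 -0.3 67. ]
```

step_arm --pt "0 0 0 -2 0 25 0" --pt "0 0 0 -2 0 50 0" --pt "0 0 0 -2 0 65 0" --pt "0 0 0 -2 0 67 0" --pt "0 0 0 -2 0 67 0" --pt "0 0 0 -2 0 67 0"

```text
time: 12.9
eef_pos: [0.5727, -0.18, 0.0948]
eef_rot: [[0.339, 0.941, -0.001], [0.941, -0.339, 0.003], [0.003, -0.002, -1.0]]
force: [-0.6, 0.2, 0.1]
finger_gap: 0.0002
grasp_force: 0.0
```

step_arm --pt "0 0 0 0 0 2 0" --pt "0 0 0 0 0 4 0" --pt "0 0 0 0 0 6 0" --pt "0 0 0 0 0 8 0" --pt "0 0 0 0 0 10 0" --pt "0 0 0 0 0 12 0" --pt "0 0 0 0 0 13 0" --pt "0 0 0 0 0 13 0"

```text
time: 13.57
eef_pos: [0.5726, -0.1801, 0.082]
eef_rot: [[0.339, 0.941, -0.001], [0.941, -0.339, 0.003], [0.002, -0.002, -1.0]]
force: [-0.9, 0.6, 7.8]
finger_gap: 0.0007
grasp_force: 3.6
```

step_arm --pt "0 0 0 0 0 1 0" --pt "0 0 0 0 0 2 0" --pt "0 0 0 0 0 3 0" --pt "0 0 0 0 0 3 0"

```text
time: 13.9
eef_pos: [0.5726, -0.18, 0.0795]
eef_rot: [[0.339, 0.941, -0.001], [0.941, -0.339, 0.003], [0.002, -0.002, -1.0]]
force: [-2.1, 0.3, 9.4]
finger_gap: 0.0002
grasp_force: 4.3
```

step_arm --pt "0 0 0 0 0 1 0" --pt "0 0 0 0 0 1 0"

```text
time: 14.07
eef_pos: [0.5727, -0.1801, 0.0793]
eef_rot: [[0.339, 0.941, -0.001], [0.941, -0.339, 0.002], [0.002, -0.002, -1.0]]
force: [-2.3, 0.9, 13.5]
finger_gap: 0.0002
grasp_force: 6.4
```

step_arm --pt "0 0 0 0 0 0.7 0" --pt "0 0 0 0 0 1 0" --pt "0 0 0 0 0 1 0"

```text
time: 14.32
eef_pos: [0.5728, -0.1801, 0.0793]
eef_rot: [[0.339, 0.941, -0.0], [0.941, -0.339, 0.002], [0.002, -0.001, -1.0]]
force: [-3.2, 0.9, 17.4]
finger_gap: 0.0005
grasp_force: 8.8
```

The head is at its stop: position unchanged while the force rose to 17 N. I'll release, rise, open and check.

step_arm --pt "0 0 0 0 0 -4 0" --pt "0 0 0 0 0 -9 0" --pt "0 0 0 0 0 -15 0" --pt "0 0 0 0 0 -30 0" --pt "0 0 0 0 0 -60 0" --pt "0 0 0 0 0 -80 1" --pt "0 0 0 0 0 -80 1" --pt "0 0 0 0 0 -80 1" --pt "0 0 0 0 0 -80 1" --pt "0 0 0 0 0 -80 1" --pt "0 0 0 0 0 -80 1" --pt "0 0 0 0 0 -80 1" --pt "0 0 0 0 0 -80 1"

```text
time: 15.4
eef_pos: [0.5717, -0.18, 0.1552]
eef_rot: [[0.339, 0.941, -0.004], [0.941, -0.339, 0.004], [0.002, -0.006, -1.0]]
force: [0.1, -0.4, 0.0]
finger_gap: 0.0494
grasp_force: 0.0
```

```bash
python3 - <<'E'
from h import *
s=env.read_state(); print(s["eef_pos"],s["finger_gap"],s["force"])
a=snap("wrist","w4")
hsv=cv2.cvtColor(a,cv2.COLOR_RGB2HSV);H,S,V=[hsv[...,i].astype(int) for i in range(3)]
red=((H<5)|(H>174))&(S>170)&(V>70)
for z in(.078,.068): print(seg(a,red,(180,100,380,330),z)[2])
R=Rt(-19.8,0); print(move(R,[.572,-.1797,.028]))
E
```

```text
[ 0.57171244 -0.18000604  0.15521935] 0.04937963016446624 [ 0.13607453 -0.38174008  0.01904933]
((572.72607421875, -177.40411376953125), (27.352039337158203, 35.86529541015625), 70.26866912841797)
((571.5592041015625, -180.5186309814453), (28.527070999145508, 37.406009674072266), 70.26883697509766)
[-3.000e-01 -1.000e-01 -0.000e+00  0.000e+00  7.000e-01  1.274e+02]
```

View pics/w4.png

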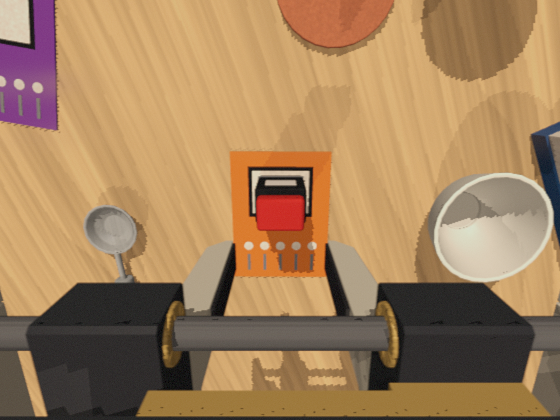

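The stamp still stands square in the box, the head at (280,210) measuring 36 mm wide at full height, so it has sprung back. Regrasping from above.

step_arm --pt "0 0 0 0 0 0 1" --pt "0 0 0 0 0 0 1" --pt "0 0 0 0 0 0 1" --pt "0 0 0 0 0 30 1" --pt "0 0 0 0 0 65 1" --pt "0 0 0 0 0 95 1" --pt "0 0 0 0 0 115 1" --pt "0 0 0 0 0 126 1" --pt "0 0 0 0 0 126 1" --pt "0 0 0 0 0 126 0" --pt "0 0 0 0 0 126 0" --pt "0 0 0 0 0 126 0" --pt "0 0 0 0 0 126 0" --pt "0 0 0 0 0 126 0" --pt "0 0 0 0 0 126 0" --pt "0 0 0 0 0 126 0" --pt "0 0 0 0 0 126 0" --pt "0 0 0 0 0 126 0" --pt "0 0 0 0 0 126 0" --grip_force 20

```text
time: 17.03
eef_pos: [0.5717, -0.1797, 0.0301]
eef_rot: [[0.339, 0.941, -0.003], [0.941, -0.339, 0.003], [0.002, -0.004, -1.0]]
force: [-0.0, -0.0, 0.9]
finger_gap: 0.0418
grasp_force: 20.0
```

step_arm --pt "0 0 0 0 0 0 0" --pt "0 0 0 0 0 0 0" --pt "0 0 0 0 0 -10 0" --pt "0 0 0 0 0 -35 0" --pt "0 0 0 0 0 -65 0" --pt "0 0 0 0 0 -80 0" --pt "0 0 0 0 0 -80 0" --pt "0 0 0 0 0 -80 0" --grip_force 25

```text
time: 17.7
eef_pos: [0.5721, -0.18, 0.1106]
eef_rot: [[0.339, 0.941, -0.002], [0.941, -0.339, 0.003], [0.002, -0.003, -1.0]]
force: [0.6, 0.4, -1.1]
finger_gap: 0.042
grasp_force: 25.0
```

```bash
python3 - <<'E'
from h import *
s=env.read_state(); print(s["eef_pos"],s["finger_gap"],s["force"])
a=snap("wrist","w5")
hsv=cv2.cvtColor(a,cv2.COLOR_RGB2HSV);H,S,V=[hsv[...,i].astype(int) for i in range(3)]
red=((H<5)|(H>174))&(S>170)&(V>70)
print(seg(a,red,(180,100,380,330),s["eef_pos"][2]-.028+.078)[2])
R=Rt(-19.8,0); print(move(R,[.6725,-.028,.11]))
for c in ("top",):
  c0=cv2.imread("pics/t0.png"); h0=cv2.cvtColor(c0,cv2.COLOR_BGR2HSV)
  m=(h0[...,0]<12)&(h0[...,1]>120)&(h0[...,2]>120); print("coaster top cam",seg(c0,m,(275,160,325,205),.006,"top")[2])
E
```

```text
[ 0.57209579 -0.18004383  0.11064019] 0.042012252538179876 [ 0.58353227  0.38690957 -1.14470503]
((576.1270141601562, -166.7861328125), (15.56308650970459, 34.199134826660156), 70.40605926513672)
[-3.000e-01 -1.000e-01 -0.000e+00  1.772e+02  4.390e+01 -6.000e-01]
coaster top cam ((671.2973022460938, -31.739795684814453), (96.91561889648438, 95.4345474243164), 0.564191997051239)
```

step_arm --pt "0 0 0 30 8 0 0" --pt "0 0 0 60 15 0 0" --pt "0 0 0 95 24 0 0" --pt "0 0 0 130 33 0 0" --pt "0 0 0 160 41 0 0" --pt "0 0 0 175 44.5 0 0" --pt "0 0 0 175 44.5 0 0" --pt "0 0 0 175 44.5 0 0" --pt "0 0 0 175 44.5 25 0" --pt "0 0 0 175 44.5 50 0" --pt "0 0 0 175 44.5 66 0" --pt "0 0 0 175 44.5 71 0" --pt "0 0 0 175 44.5 73 0" --pt "0 0 0 175 44.5 73 0" --pt "0 0 0 175 44.5 73 0"

```text
time: 19.0
eef_pos: [0.6736, -0.031, 0.0383]
eef_rot: [[0.34, 0.94, -0.001], [0.94, -0.34, 0.003], [0.003, -0.002, -1.0]]
force: [-0.5, 0.7, -1.4]
finger_gap: 0.042
grasp_force: 25.0
```

step_arm --pt "0 0 0 0 0 1 0" --pt "0 0 0 0 0 2 0" --pt "0 0 0 0 0 2 0"

```text
time: 19.25
eef_pos: [0.6732, -0.0301, 0.0358]
eef_rot: [[0.339, 0.941, -0.002], [0.941, -0.339, 0.003], [0.003, -0.003, -1.0]]
force: [-0.4, 0.1, -1.7]
finger_gap: 0.042
grasp_force: 25.0
```

step_arm --pt "0 0 0 0 0 0.7 0" --pt "0 0 0 0 0 1.4 0" --pt "0 0 0 0 0 2 0" --pt "0 0 0 0 0 2 0"

```text
time: 19.58
eef_pos: [0.6731, -0.03, 0.0341]
eef_rot: [[0.339, 0.941, -0.003], [0.941, -0.339, 0.003], [0.002, -0.004, -1.0]]
force: [-1.5, -0.1, 4.8]
finger_gap: 0.0418
grasp_force: 25.0
```

Contact is at the expected height. Releasing gently, then rising and backing away.

step_arm --pt "0 0 0 0 0 -0.4 0" --pt "0 0 0 0 0 -0.4 0.55" --pt "0 0 0 0 0 -0.4 0.6" --pt "0 0 0 0 0 -0.4 0.6" --pt "0 0 0 0 0 -0.4 0.6" --pt "0 0 0 0 0 -0.4 0.6" --pt "0 0 0 0 0 -15 0.6" --pt "0 0 0 0 0 -40 0.6" --pt "0 0 0 0 0 -75 0.6" --pt "0 0 0 0 0 -110 0.6" --pt "0 0 0 0 0 -145 0.6" --pt "0 0 0 -40 -20 -160 0.6" --pt "0 0 0 -80 -40 -160 0.6" --pt "0 0 0 -120 -60 -160 0.6" --pt "0 0 0 -150 -60 -160 0.6" --pt "0 0 0 -150 -60 -160 0.6" --pt "0 0 0 -150 -60 -160 0.6"

```text
time: 21.0
eef_pos: [0.5646, -0.1553, 0.1933]
eef_rot: [[0.346, 0.938, -0.003], [0.938, -0.346, 0.002], [0.0, -0.004, -1.0]]
force: [0.2, 1.4, -0.1]
finger_gap: 0.0557
grasp_force: 0.0
```

```bash
python3 - <<'E'
from h import *
s=env.read_state(); print(s["time"],s["eef_pos"],s["finger_gap"],s["force"])
a=snap("wrist","w6");b=snap("side","s6");c=snap("top","t6")
im=np.hstack([cv2.resize(x,(400,300)) for x in(a,c)]); im=np.vstack([im,np.hstack([cv2.resize(b,(400,300)),cv2.resize(b[150:300,180:380],(400,300))])])
cv2.imwrite("pics/m6.png",cv2.cvtColor(im,cv2.COLOR_RGB2BGR))
E
```

```text
21.0 [ 0.56462858 -0.15532803  0.19333693] 0.05567640639787075 [ 0.22034114  1.42502151 -0.14244226]
```

View pics/m6.png

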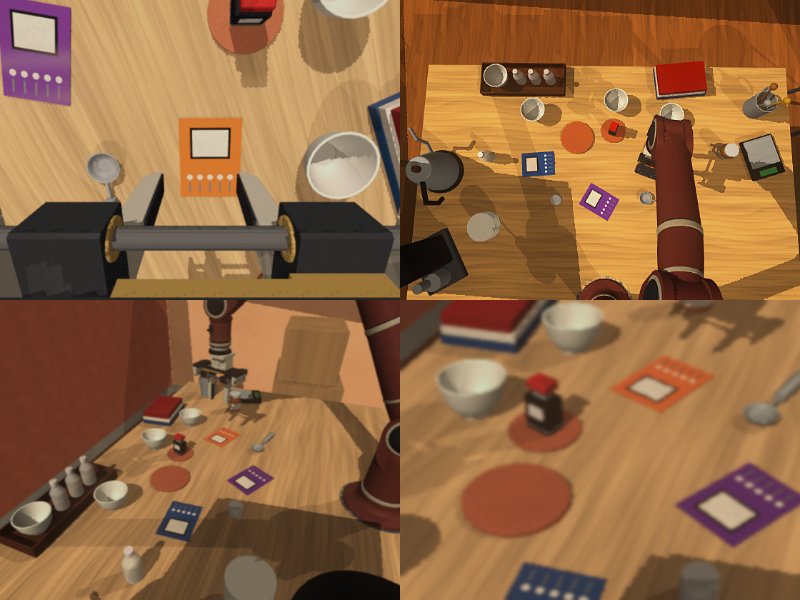

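The stamp stands upright in the middle of the small coaster (side crop about (543,405)), nothing else has moved, and the gripper is clear.

```bash
python3 -c "
from rig import env
print(env.close_job())"
```

```text
the job is handed in; nothing more can be done
None
```

The stamp was stood square in the orange card's box, its head pressed to the stop there and sprung back, then stood upright on the small coaster; nothing else appears moved, and the job was handed in at about 21 s.

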